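# Set the copier paper cassette to its middle length

### The arm

A 6-joint arm with a two-finger parallel gripper is mounted at the origin on the work surface. World frame = base frame: x ahead of the robot, y to its left, z up, the work surface at z = 0. Lengths are in mm, angles in degrees, forces in N, time in s.
With the tool pointing down it reaches from about 350 to 850 mm from the base axis. Payload 8.1 kg.
Tool frame: the origin (TCP) lies midway between the tips of the shut fingers; the grasp point (between the pads) lies 19 mm behind it; x points along the fingers, y is the direction in which the jaws open and shut, and the axes are right-handed (so a half turn about x gives the same grasp; the last joint's range is limited). The gripper opens to 85 mm and grips with 20 to 120 N. Pads are 22 mm wide; open, the fingers measure 114 mm over their backs; the gripper's body (76 mm by 85 mm) begins 54 mm behind the grasp point. The pads swing forward as they close: fully open they stand 13 mm farther back than shut.
Start: joints at [-80.523, 7.471, 85.268, -0, 87.261, -4.893], TCP at [148.928, -581.228, 231.292] pointing down, gripper open.
Joint ranges: [-169.43, 169.43], [-51.17, 129.36], [1.28, 143.12], [-76.62, 256.62], [0, 156.53], [-152.29, 152.29]. Speed limits (degrees/s): [136.94, 136.94, 159.86, 180, 180, 180].

### API

Orientations are given as [roll, pitch, yaw] about the fixed x, y, z axes, in that order (R = Rz(yaw) Ry(pitch) Rx(roll)).
In Python, from bench import r gives the robot as it stands.
- The arm moves only by the tool move_arm, never from a script. Its argument "deltas" is a list of rows, each a list of 2 entries, a list of its own where there are three numbers: the shift along the tool's x, y, z in mm, then the turn about the tool's x in degrees. A call has 1 to 12 rows; each row is the pose to reach, as a shift and turn from the pose measured when the call began, along the tool's axes at that moment; what a row does not reach only later rows make up. A row lasts 1/8 s, in which the tool goes at most 62.5 mm and 10.7 degrees, less where a joint would pass 70% of its speed; a pose out of reach is approached as far as the arm can. A call with a gripper value outside its range is refused whole. "jaw" is the opening, from -1 (shut) to 1 (fully open), set as the call begins (left out, the last holds). The fingers move at their own pace and stop on an object; "squeeze" is the grip in N (left out, the last holds). Time passes only in rows, so rows that repeat a pose let the fingers close. It gives the time, the measured TCP pose, the force and the opening at its end, in the units of the state.
- r.sense(): the state, without advancing time (a new reading comes with each control period).
- r.snapshot(name): name is "scene" or "top"; returns (picture, depth): 384x512x3 uint8, red, green, blue; 384x512 float32, mm along the optical axis (not along the pixel's ray), 0 where there is no reading.
- r.get_calibration(name): a dict with "fovy" (degrees; the focal length in pixels is half the picture's height over the tangent of half this angle, whatever the lens; pixels are square), "cx", "cy" (the principal point, pixels), "k1" (the pictures are not rectified: a ray, as slopes to the right and down, at radius r is drawn at 1 + k1 r^2 times it, then the intrinsics apply), "position" and "attitude" of the camera in the world. Camera axes: x right, y down, z forward; pixel columns grow to the right and rows downward; lengths in mm; the calibration is good to about 2 mm. A picture is of the moment at which its call begins. get_calibration takes no time and is no camera call.
- r.hand_in(): hands the job in, once; it reports no verdict.
The state is a dict: "time": time; "joint_pos": joint angles; "qd": joint speeds; "joint_efforts": joint torques, N m; "tool_pos": TCP position; "tcp_rot": TCP orientation; "ft_force": force on the tool from outside, world axes, zero at the start; "wrist_torque": the same for the moment, N m; "finger_gap": finger opening in mm.
Only numpy, scipy, OpenCV 4.12 (cv2) and the standard library are available. Lean on these libraries where they do the work, as an engineer would, in place of code of your own. Each camera call takes 0.05 s, during which the arm holds its last target. There are 200 camera calls.

### The job

The paper cassette on the repair bench is locked at its shortest length. Set it to the middle of its three lengths: draw back the lock slide on its rim, pull the extension out until the lock's tongue faces the middle notch, and push the lock slide fully home in that notch. Leave the toner cartridge and the parts tray nearby where they are.

Things in the scene. Friction and masses are not known exactly. Their poses are not given: they have to be found in the camera images.
- cassette: Copier paper cassette: open off-white tray, 290 mm wide, 275 mm long when short, fixed to the bench. Origin: centre of its underside; x points the way the extension pulls out, y to the side with the lock, z up. Side walls: x -125 to 120 mm, 56 mm high; lock-side wall at y 136 to 150 mm. Front cover at x -151 to -125 mm, 74 mm high, 326 mm wide. Paper guides inside at x -110 to -34, up to z 47 mm.
- extension (a joint): Pull-out rear section, m: 0 = shortest length, 0.047 = lock tongue centred on the middle notch, 0.087 = on the outer notch, 0.090 = end stop. Slides along cassette +x with about 3 N of friction and stays where it is left. While the lock is home it is held, with some 2 mm of play either way.
- extension_pull (a point): Middle of the top edge of the raised pull on the extension's end wall; moves with it. At extension 0: cassette (115, 0, 65) mm. The pull is 120 mm long along cassette y, 14 mm thick along x; below z 49 mm the wall goes on, as thick, 268 mm wide. Pinch it from above: inside is the tray floor (z 8 mm), free for 100 mm along x; outside is bare bench.
- lock (a joint): Lock slide, m: 0 = fully home (tongue in a notch), 0.014 = fully drawn back (tongue 4 mm clear of the notched wall). Travels along cassette -y as the value grows, about 1.5 N of friction, no spring, stays where left. The tongue is 12 mm wide with a round nose: it enters a notch when within some 3 mm of its centre, else it strikes the rim.
- lock_grip (a point): Centre of the top of the lock slide's upright thumb grip; moves with lock and extension. Both at 0: cassette (0, 118, 76) mm. The grip is 60 mm long along cassette x, 12 mm thick along y, 24 mm high (z 52 to 76), on a flat plate 84 x 28 mm lying on the extension's side beam (top z 46). The notched rim beside it is at z 56 mm, nothing near is higher.
- middle_notch (a point): Target: the middle of three open notches in the top rim of the lock-side wall, each 16 mm wide along cassette x and 10 mm deep, at cassette x 0, 47 and 87 mm. This point: centre of the middle notch's floor, cassette (47, 143, 46) mm. Fixed.
- toner: Bystander: black toner cartridge, 80 x 230 mm, 60 mm high, origin under its centre.
- parts_tray: Bystander: white open tray of small parts, 110 x 160 mm, 35 mm high, origin under its centre.

How it is judged (in metres and radians):
On the way, in this order (a step that is already met when the one before it is completed fails the run):
1. the lock slide is drawn back clear of the notch, the extension still at its shortest length (value of joint lock above 0.0105 m and value of joint extension below 0.02 m), for 0.1 s.
2. the extension is drawn out so that the tongue faces the middle notch (value of joint extension between 0.041 and 0.053 m), for 0.2 s.
At the end, for the whole second after the job is handed in: The extension stands at the middle notch (0.043 to 0.051 m), at rest, and the lock slide is fully home in that notch (within 3 mm) (value of joint lock below 0.003 m and value of joint extension between 0.043 and 0.051 m and velocity of joint extension between -0.01 and 0.01 m/s); the robot touches nothing.
It fails at once if the toner cartridge or the parts tray is shoved more than 30 mm (distance of any of toner, parts_tray from where it was at the start of the episode above 0.03 m).
It also fails if it takes over 51 s, if anything falls off the work surface, if the arm or the gripper's body presses on something with over 40 N, if the wrist force passes 120 N, or if a joint passes its speed limit or range.

## Working session

There is one attempt and no reset: what is moved stays moved. The work goes in short steps, Python scripts to look and compute and a tool call to move; the robot and the scene stay as the last step left them, time stands still between calls to the robot, and variables do not carry over. Pictures are saved under pics/ and viewed, about 8 in all and at most 12, crops included, and the job is handed in when it is done.

Besides the shell and the picture viewer there is one more tool, called as a command line: name --argument value ..., lists and objects as JSON in quotes. move_arm: Moves the arm, as the interface text tells. Its arguments: {"type":"object","properties":{"deltas":{"type":"array","items":{"type":"array"}},"jaw":{"type":"number"},"squeeze":{"type":"number"}},"required":["deltas"]}

```bash
mkdir -p pics; python3 - <<'E'
from bench import r
import cv2,numpy as np
s=r.sense();print(s)
for n in("scene","top"):
    p,d=r.snapshot(n);print(n,r.get_calibration(n))
    np.savez(n+'0.npz',p=p,d=d)
    cv2.imwrite(f'pics/{n}0.png',p[:,:,::-1])
E
```

```text
{'time': 0.0, 'joint_pos': array([-8.05231844e+01,  7.51689951e+00,  8.53298409e+01,  1.36833638e-04,
        8.72623699e+01, -4.89269843e+00]), 'qd': array([-0.03292744,  0.0974627 , -0.05203   , -0.07955079, -0.0082243 ,
       -0.04605614]), 'joint_efforts': array([-3.01580156e-03, -5.69404614e+01, -5.00553131e+01, -3.37064976e-04,
        1.53300102e-02, -5.39092227e-06]), 'tool_pos': array([ 148.83811422, -580.6669863 ,  230.22038722]), 'tcp_rot': array([-94.96446356,  89.89088961,  99.40504381]), 'ft_force': array([0.10950325, 0.06962929, 0.03546405]), 'wrist_torque': array([-0.04196904, -0.03125172,  0.00370583]), 'finger_gap': 85.66290291679253}
scene {'fovy': 49.76913347396066, 'cx': 260.2602930749186, 'cy': 197.65764616780766, 'k1': -0.09653919314746204, 'position': array([1416.84511784,  403.9949387 ,  930.0449141 ]), 'attitude': array([-131.86590386,   -1.14518937,  115.52787814])}
top {'fovy': 52.86112554729335, 'cx': 259.4304854617696, 'cy': 190.61552207848752, 'k1': -0.13053600963794665, 'position': array([ 455.52312264,  -15.76994699, 1278.7429391 ]), 'attitude': array([-175.79982293,    0.93342763,  -90.24379112])}
```

View pics/top0.png

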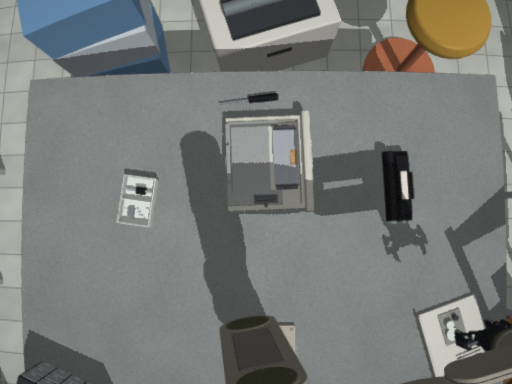

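View pics/scene0.png

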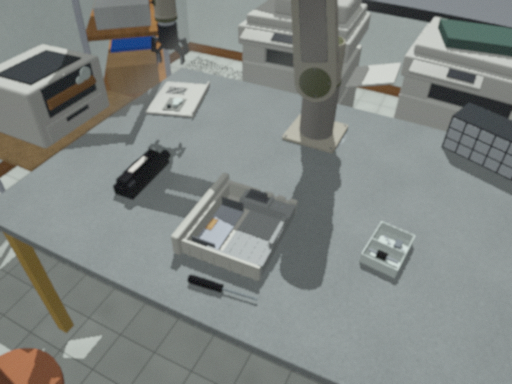

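The top view shows the cassette at about (268,163). Its front cover is on the right (col 307), so the extension pulls to the left, and the dark lock grip is at about (267,199). The toner is at (398,186) and the parts tray at (138,200), both well clear of it. The scene view agrees.

```bash
cat > h.py <<'E'
import numpy as np,cv2
from scipy.spatial.transform import Rotation as R
from bench import r
def cam(n):
    c=r.get_calibration(n);f=192/np.tan(np.radians(c['fovy']/2))
    K=np.array([[f,0,c['cx']],[0,f,c['cy']],[0,0,1]]);D=np.array([c['k1'],0,0,0,0.])
    return K,D,R.from_euler('xyz',c['attitude'],degrees=True).as_matrix(),c['position']
def slopes(n,uv):
    # the model is applied to slopes by 1+k1 r^2: OpenCV's own
    K,D,_,_=cam(n);return cv2.undistortPointsIter(np.array(uv,float).reshape(-1,1,2),K,D,None,None,(3,50,1e-9)).reshape(-1,2)
def cloud(n,d):
    _,_,M,p=cam(n);v,u=np.mgrid[:384,:512];s=slopes(n,np.stack([u,v],-1))
    return ((np.c_[s,np.ones(len(s))]*d.reshape(-1,1))@M.T+p).reshape(384,512,3)
def plane(n,uv,z):
    _,_,M,p=cam(n);s=slopes(n,uv);q=np.c_[s,np.ones(len(s))]@M.T
    return p+q*((z-p[2])/q[:,2])[:,None]
E
python3 - <<'E'
from h import *
a=np.load('top0.npz');W=cloud('top',a['d']);p=a['p']
print('table z',np.median(W[250:300,60:180,2]))
z=W[:,:,2]
for lo,hi in((66,84),(58,66),(50,58),(40,50)):
    m=((z>lo)&(z<hi)).astype(np.uint8);m[:100]=0;m[225:]=0;m[:,:210]=0;m[:,330:]=0
    n,l,st,_=cv2.connectedComponentsWithStats(m)
    for i in range(1,n):
        if st[i,4]>15:
            q=W[l==i];print(lo,st[i],q.mean(0).round(1),np.percentile(q,[3,97],axis=0).round(0).tolist())
            if lo==66: print(cv2.minAreaRect(q[:,:2].astype(np.float32)))
g=cv2.resize(p[95:225,215:325,::-1],None,fx=5,fy=4.6,interpolation=cv2.INTER_CUBIC)
g=cv2.resize(p[100:220,215:325,::-1],None,fx=5,fy=5,interpolation=cv2.INTER_CUBIC);cv2.imwrite('pics/crop.png',g)
E
```

```text
table z -0.4723659247537171
66 [301 110  13 102 831] [ 638.7 -148.1   72.9] [[489.0, -162.0, 68.0], [792.0, -134.0, 78.0]]
((641.252685546875, -148.45509338378906), (323.9635314941406, 26.699626922607422), 1.7333869934082031)
66 [256 196  20   5  77] [521.2 -14.5  74.7] [[515.0, -42.0, 70.0], [527.0, 13.0, 79.0]]
((520.9429321289062, -15.349632263183594), (59.433929443359375, 12.6966552734375), 89.84536743164062)
58 [226 145   5  37 113] [632.9 103.2  63.2] [[577.0, 97.0, 59.0], [690.0, 110.0, 66.0]]
50 [225 116  81  93 761] [623.2 -59.8  53.8] [[493.0, -137.0, 50.0], [787.0, 76.0, 58.0]]
50 [228 203   8   8  32] [492.1  94.1  54.2] [[484.0, 82.0, 52.0], [504.0, 104.0, 57.0]]
50 [254 205  10   5  36] [494.3   8.8  54.8] [[487.0, -4.0, 51.0], [500.0, 21.0, 58.0]]
50 [241 206   8   4  27] [491.8  51.8  55.2] [[487.0, 40.0, 50.0], [497.0, 62.0, 58.0]]
40 [225 118  59  33 223] [759.4  46.2  46.6] [[698.0, -54.0, 41.0], [781.0, 112.0, 50.0]]
40 [273 126  22   2  37] [755.1 -71.4  45.4] [[753.0, -106.0, 41.0], [758.0, -41.0, 49.0]]
40 [227 177  24  34 358] [525.4  73.4  46.2] [[491.0, 37.0, 42.0], [568.0, 105.0, 50.0]]
40 [276 184  13   2  18] [566.  -64.9  45.6] [[564.0, -86.0, 41.0], [567.0, -49.0, 49.0]]
40 [279 189   4  15  29] [529.3 -66.   46.1] [[506.0, -68.0, 43.0], [551.0, -61.0, 49.0]]
40 [254 190  24   8 115] [541.  -12.8  46. ] [[529.0, -51.0, 42.0], [548.0, 21.0, 50.0]]
40 [253 201  16   9  36] [500.2  -0.8  46.1] [[488.0, -23.0, 41.0], [513.0, 22.0, 50.0]]
40 [249 206   5   4  19] [492.5  31.1  46.7] [[487.0, 25.0, 44.0], [497.0, 37.0, 49.0]]
```

View pics/crop.png

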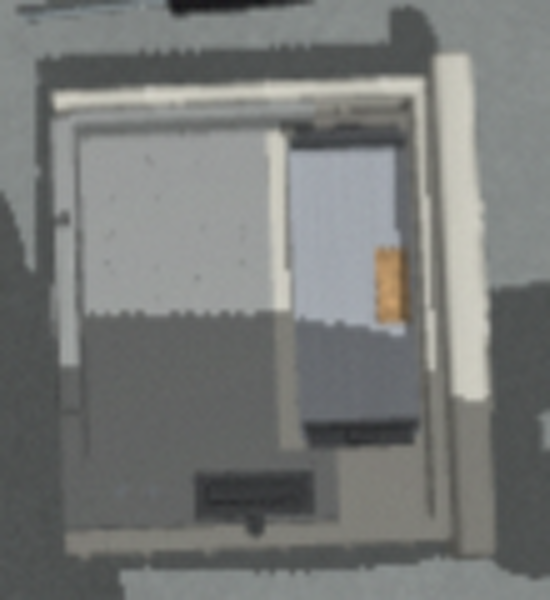

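```bash
cat >> h.py <<'E'
def tool_delta(target,ydir):
    s=r.sense();T=R.from_euler('xyz',s['tcp_rot'],degrees=True).as_matrix()
    y=T.T@np.array([*ydir,0]);a=np.degrees(np.arctan2(y[2],y[1]));a=(a+90)%180-90
    return T,T.T@(np.array(target)-s['tool_pos']),a
E
python3 - <<'E'
from h import *
a=np.load('top0.npz');W=cloud('top',a['d']);z=W[:,:,2]
q=W[112:210,300:315].reshape(-1,3);q=q[(q[:,2]>68)&(q[:,2]<79)]
print('cover slope',np.degrees(np.arctan(np.polyfit(q[:,0],q[:,1],1)[0])))
q=W[145:182,224:232].reshape(-1,3);q=q[(q[:,2]>59)&(q[:,2]<68)]
print('pull slope',np.degrees(np.arctan(np.polyfit(q[:,0],q[:,1],1)[0])))
# RMS-fit cassette frame from cover, pull, grip
t=np.radians(91.8)
T,d,an=tool_delta([520,-14.7,110],[np.cos(t+np.pi/2),np.sin(t+np.pi/2)]);print(T.round(3),d.round(1),an)
E
```

```text
cover slope 1.786308607978382
pull slope 2.1454808043610396
[[-0.     0.248 -0.969]
 [ 0.002 -0.969 -0.248]
 [-1.    -0.002 -0.   ]] [ 121.2 -456.  -500. ] -77.4323289830649
```

move_arm --deltas '[[[0,-42,-46],-8],[[0,-84,-92],-16],[[0,-126,-138],-24],[[0,-168,-184],-32],[[0,-210,-230],-40],[[0,-252,-276],-48],[[20,-294,-322],-56],[[40,-336,-368],-64],[[60,-378,-414],-72],[[80,-420,-460],-77.4],[[100,-456,-500],-77.4],[[120,-456,-500],-77.4]]' --jaw 0

```text
time: 1.6
tool_pos: [521.1, -11.3, 110.2]
tcp_rot: [-179.0, 89.9, 93.1]
ft_force: [-0.9, -1.5, 0.3]
finger_gap: 42.7
```

move_arm --deltas '[[[0,0,0],0],[[0,0,0],0]]'

```text
time: 1.85
tool_pos: [521.1, -11.6, 110.6]
tcp_rot: [-176.3, 89.9, 95.7]
ft_force: [-0.7, -0.7, 0.0]
finger_gap: 42.8
```

```bash
python3 - <<'E'
from h import *
t=np.radians(91.8)
T,d,an=tool_delta([520,-14.7,58],[np.cos(t+np.pi/2),np.sin(t+np.pi/2)]);print(r.sense()['time'],r.sense()['tool_pos'],T.round(3),d.round(1),an)
p,d=r.snapshot('scene');cv2.imwrite('pics/s1.png',cv2.resize(p[140:300,140:340,::-1],None,fx=3,fy=3,interpolation=cv2.INTER_CUBIC))
E
```

```text
1.85 [521.05659496 -11.55608826 110.63852596] [[-0.     0.999  0.035]
 [ 0.002  0.035 -0.999]
 [-1.    -0.    -0.002]] [52.6 -1.2  3.2] 0.20428153618749434
```

View pics/s1.png

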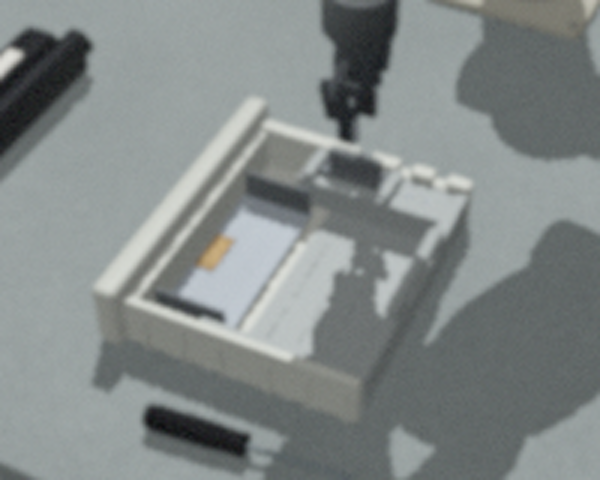

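The gripper is over the grip (dark block at (355,170) in the crop), and the three notches show on the lock-side rim. Next I lower it, keeping the fingertips above the 56 mm rim, and pinch.

move_arm --deltas '[[[15,-1,3],0],[[35,-1,3],0],[[45,-1,3],0],[[50.5,-1,3],0],[[50.5,-1,3],0],[[50.5,-1,3],0]]'

```text
time: 2.65
tool_pos: [521.2, -14.9, 61.4]
tcp_rot: [132.8, 89.8, 44.8]
ft_force: [-0.3, -0.4, -0.4]
finger_gap: 42.6
```

move_arm --deltas '[[[0,0,0],0],[[0,0,0],0],[[0,0,0],0],[[0,0,0],0],[[0,0,0],0],[[0,0,0],0]]' --jaw -1 --squeeze 40

```text
time: 3.4
tool_pos: [521.5, -14.9, 61.9]
tcp_rot: [122.7, 89.8, 34.7]
ft_force: [-1.0, 0.7, 5.6]
finger_gap: 11.0
```

move_arm --deltas '[[[0,3,0],0],[[0,6,0],0],[[0,9,0],0],[[0,12,0],0],[[0,13.5,0],0],[[0,13.5,0],0],[[0,13.5,0],0]]'

```text
time: 4.28
tool_pos: [532.6, -14.5, 61.8]
tcp_rot: [-124.2, 89.8, 147.7]
ft_force: [-15.8, -0.8, 16.4]
finger_gap: 11.1
```

```bash
cat > m.py <<'E'
from h import *
def look(tag):
    for n in('top','scene'):
        p,d=r.snapshot(n);np.savez(f'{n}{tag}.npz',p=p,d=d);a,b,c,e=((100,220,215,325) if n=='top' else (140,300,140,340))
        cv2.imwrite(f'pics/{n}{tag}.png',cv2.resize(p[a:b,c:e,::-1],None,fx=4,fy=4,interpolation=cv2.INTER_CUBIC))
    s=r.sense();print(s['time'],s['tool_pos'],s['ft_force'],s['finger_gap'])
    p,d=(np.load(f'top{tag}.npz')[k] for k in'pd');W=cloud('top',d);q=W[140:185,205:240].reshape(-1,3)
    q=q[(q[:,2]>60)&(q[:,2]<70)&(q[:,1]>80)];print('pull top',len(q),q.mean(0),np.percentile(q[:,1],[5,95]))
E
python3 -c "
from m import *
look('1')"
```

```text
4.375 [532.57075843 -14.56394305  61.79309013] [-16.57048423  -1.09174817  16.2481842 ] 11.08805188252698
pull top 153 [633.13983253 103.92735339  64.50663903] [ 96.84390496 109.83680743]
```

View pics/scene1.png

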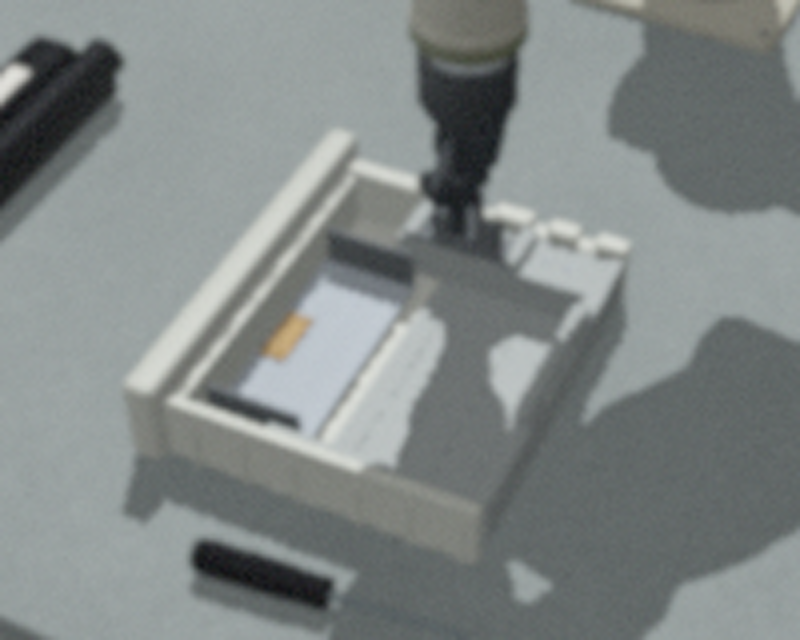

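Lock is drawn back to its stop: the tool is at x 532.6, against an expected 532.7 from the cassette frame. The extension has not moved. Now I pull it out along tool −z.

move_arm --deltas '[[[0,0,0],0],[[0,0,-4],0],[[0,0,-9],0],[[0,0,-14],0],[[0,0,-19],0],[[0,0,-24],0],[[0,0,-29],0],[[0,0,-34],0],[[0,0,-39],0],[[0,0,-43],0],[[0,0,-46],0],[[0,0,-46.5],0]]'

```text
time: 5.88
tool_pos: [530.9, 31.6, 62.0]
tcp_rot: [-108.9, 89.8, 163.1]
ft_force: [-4.5, -2.9, 6.1]
finger_gap: 11.1
```

move_arm --deltas '[[[0,0,0],0],[[0,0,0],0]]'

```text
time: 6.12
tool_pos: [530.9, 31.5, 62.0]
tcp_rot: [-103.5, 89.8, 168.4]
ft_force: [-4.5, -1.0, 5.7]
finger_gap: 10.8
```

```bash
python3 -c "
from m import *
look('2')
print(tool_delta([0,0,0],[-np.sin(np.radians(91.8+90)-np.pi/2)*0+np.cos(np.radians(181.8)),np.sin(np.radians(181.8))])[0::2])"
```

```text
6.225 [530.88059912  31.51791062  62.00365518] [-3.19083163 -2.0150244   6.16277835] 10.93318358697096
pull top 113 [646.49925503 151.39367943  64.46762017] [144.89229149 157.7213551 ]
(array([[-3.69283357e-03,  9.99395139e-01,  3.45791579e-02],
       [ 8.08696698e-04,  3.45823670e-02, -9.99401524e-01],
       [-9.99992854e-01, -3.66265944e-03, -9.35914475e-04]]), np.float64(0.18163686307326543))
```

View pics/scene2.png

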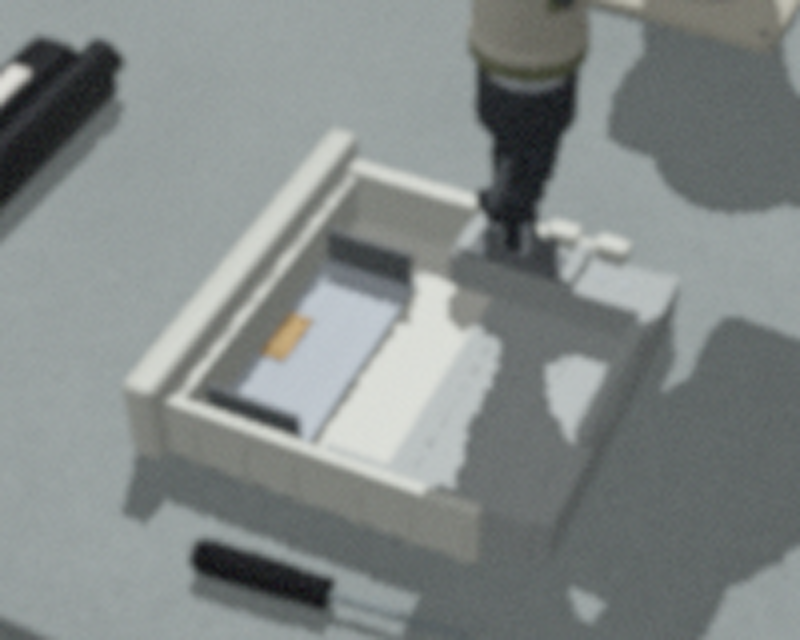

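The extension moved 46.4 mm by the tool and about 47.5 mm by the image, and the pull top at y 151.4 equals the value expected at 47 mm. Now I push the lock home.

move_arm --deltas '[[[0,-2,0],0],[[0,-4,0],0],[[0,-6,0],0],[[0,-8,0],0],[[0,-10,0],0],[[0,-12,0],0],[[0,-14,0],0],[[0,-15,0],0],[[0,-15,0],0]]'

```text
time: 7.35
tool_pos: [516.8, 31.0, 62.2]
tcp_rot: [-124.3, 89.9, 147.7]
ft_force: [7.0, 0.8, -3.6]
finger_gap: 10.4
```

move_arm --deltas '[[[0,0,0],0],[[0,0,0],0],[[0,0,0],0],[[0,0,0],0]]' --jaw -0.2

```text
time: 7.85
tool_pos: [516.5, 31.1, 62.0]
tcp_rot: [-118.4, 89.9, 153.6]
ft_force: [0.1, 0.3, 0.1]
finger_gap: 34.3
```

move_arm --deltas '[[[-10,0,0],0],[[-40,0,0],0],[[-80,0,0],0],[[-110,-40,0],0],[[-120,-90,0],0],[[-120,-130,60],0],[[-120,-130,120],0],[[-120,-130,180],0],[[-120,-130,220],0],[[-120,-130,220],0],[[-120,-130,220],0]]'

```text
time: 9.22
tool_pos: [394.4, -193.2, 182.4]
tcp_rot: [-128.5, 89.9, 143.5]
ft_force: [0.7, -0.1, -0.1]
finger_gap: 33.9
```

```bash
python3 - <<'E'
from m import *
look('3')
W=cloud('top',np.load('top3.npz')['d']);z=W[:,:,2]
m=((z>66)&(z<84)).astype(np.uint8);m[:185]=0;m[225:]=0;m[:,:215]=0;m[:,298:]=0
q=W[m>0];print('grip',len(q),q.mean(0),np.percentile(q,[3,97],axis=0))
E
```

```text
9.325 [ 394.55424264 -192.43822088  182.20966333] [ 0.80036388 -0.08260083  0.17008544] 34.16028736800981
pull top 157 [632.78109832 149.81231188  64.09888185] [144.43686198 157.81666015]
grip 78 [517.52162692  30.01994022  74.92406996] [[511.71463309   2.7752044   69.70846149]
 [524.28942761  58.02630189  79.17594686]]
```

View pics/scene3.png

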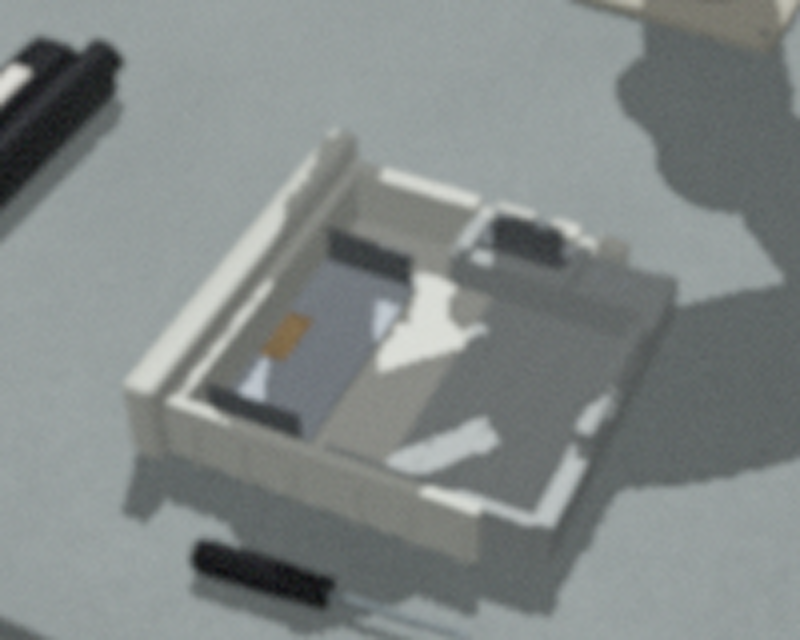

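View pics/top3.png

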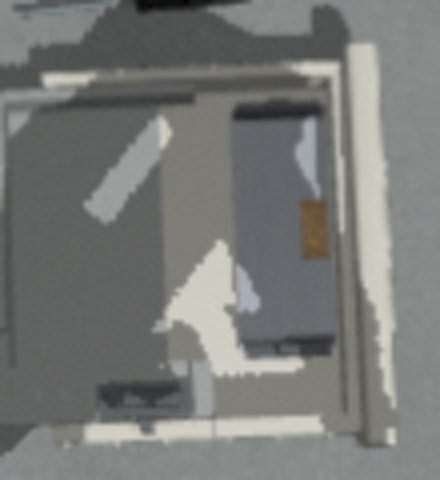

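The top crop shows the grip at (145,395) with its tongue in the rim notch at (147,428). The gripper is clear of the cassette, the lock travelled 14.1 mm back until it met its stop, and the toner has not moved.

```bash
python3 -c "
from bench import r
print(r.sense()['qd'].round(2));print(r.hand_in())"
```

```text
[ 0.53 -0.11  0.11 -0.08 -0.14 -0.09]
the job is handed in; nothing more can be done
None
```

I set the cassette to its middle length and handed the job in at about 9.3 s; `hand_in` gives no verdict. I pinched the lock grip once and did everything with that grasp: drew the slide back to its stop, pulled the extension out by it, and pushed the slide home. I did not use the extension's own pull.

**Lock:** it travelled 14.1 mm from the drawn-back stop and then met resistance (7 N), which fits its full 14 mm of travel. The last top picture shows the tongue in the notch.

**Extension:** my measurements disagree slightly but all fall within the 43–51 mm allowed:

| Measurement | Extension (mm) |
|---|---|
| Tool travel | 46 |
| Pull in the depth image | about 46 (46.5–48 before the lock went in) |
| Grip in the depth image | about 45 |

**Bystanders and gripper:** the arm never went near the toner cartridge or the parts tray. The toner looked unmoved in the pictures, but I did not measure either one afterwards. The gripper was about 120 mm clear of the cassette, with near-zero force (under 1 N).

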